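# Dial the tablet box's code and draw its bolt

### The job

Unlock the grey tablet box: its code is 3 - 1 - 5 in dots from left to right, and the middle wheel already shows its number on top. Roll the left wheel to three and the right wheel to five, square on top, pressing gently and without moving the middle wheel; then draw the bolt fully to the left and let go. Leave the peg on the lid and the things round the box where they are.

Things in the scene. Friction and masses are not known exactly. Their poses are not given: they have to be found in the camera images.
- lockbox: Grey lock box, fixed to the worktop, 204 (x) x 192 (y) x 80 (z) mm; origin at the centre of its underside, z up, +x to its back, +y to its left seen from the robot. Three thumbwheels in a row along y, 50 mm apart, 24 mm behind its middle (+x); the bolt lies in front of them at x = -48 mm. More than 15 N from the robot on wheel, bolt or case damages the lock.
- left_window (a point): Centre of the left wheel's window: x, y of the wheel's middle, z of the lid's top face; fixed to the box. White wheel, 54 mm diameter, 18 mm wide, axle along box y, smooth rim, numbers 1 to 6 as black dots every 60 degrees. Its top stands 13 to 21 mm out of the lid: differs each time, not measured, must be felt. The wheel is sprung: it sinks about 1 mm per 4 N, at most 7 mm.
- middle_window (a point): Centre of the middle wheel's window: x, y of the wheel's middle, z of the lid's top face; fixed to the box. Same kind of wheel as the left one, already on its number; 32 mm free space on each side of it. Beware of the wall cabinet behind and above the box: from 0.47 m over the worktop up, nearest part (door handle) at world x = 0.57, right edge at world y = -0.07.
- right_window (a point): Centre of the right wheel's window: x, y of the wheel's middle, z of the lid's top face; fixed to the box. Same kind of wheel as the left one, with its own unmeasured height. The wheels turn by rubbing along the top of the rim, which takes 2 to 3 N along the rim; no clicks; they stay where they are left.
- left_wheel (a joint): Angle of the left wheel, rad: 0 when its code number (three dots) is exactly on top; grows as the wheel's top moves away from the robot (box +x), falls as it moves towards the robot. Starts 0.8 to 1.8; -1.047 shows four dots, 1.047 two. A full turn (6.283) shows the same number again.
- middle_wheel (a joint): Angle of the middle wheel, rad: 0 when its code number (one dot) is exactly on top; grows as the wheel's top moves away from the robot (box +x), falls as it moves towards the robot. Starts on its number. A full turn (6.283) shows the same number again.
- right_wheel (a joint): Angle of the right wheel, rad: 0 when its code number (five dots) is exactly on top; grows as the wheel's top moves away from the robot (box +x), falls as it moves towards the robot. Starts -1.8 to -0.8; -1.047 shows six dots, 1.047 four. A full turn (6.283) shows the same number again.
- bolt_knob (a point): Middle of the head of the steel bolt's upright knob (head 15 mm diameter, 14 mm high, on a 10 mm stem; its top is 38 mm above the lid, this point 31 mm). The 10 mm round bar lies along the box's y, its axis 8 mm above the lid. 39 mm of bar are free between stem and guide on the right and 54 mm on the left; the guides are 15 mm high.
- bolt (a joint): Travel of the bolt, m: 0 shut (nose in the keeper at the right), 0.025 fully drawn to the left (box +y), against a stop. Slides with about 2 N of friction. After 2 to 4 mm of play it is blocked inside unless all three wheels are on their numbers (it passes freely within 0.2 rad).
- pegs: Wooden clothes peg, 15 x 72 x 12 mm, lying loose on the lid behind the wheels; origin at its underside. To be left alone.
- jar: Glass jar with black lid, 63 mm diameter, 94 mm high, standing on the worktop to the left of the box, farther back than the tin; origin at its underside. To be left alone.
- tin: Food tin, 75 mm diameter, 58 mm high, to the left of the box; origin at its underside. To be left alone.
- spice: Slim jar with dark lid, 41 mm diameter, 105 mm high, behind the box; origin at its underside. To be left alone.
- mug: Green and white mug, 78 x 116 x 101 mm, at the back left; origin at its underside. To be left alone.

How it is judged:
By the outcome, as a careful person would: the job done as asked, in the order asked, and still so for the second after the job is handed in, with the robot touching nothing.
It also fails if it takes over 51 s, if anything falls off the work surface, if the arm or the gripper's body presses on something with over 40 N, if the wrist force passes 120 N, or if a joint passes its speed limit or range.

### The arm

A 6-joint arm with a two-finger parallel gripper is mounted at the origin on a cart in front of the work surface, level with it; the furniture and walls round the work are solid. World frame = base frame: x ahead of the robot, y to its left, z up, the work surface at z = 0. Lengths are in m, angles in rad, forces in N, time in s.
With the tool pointing down it reaches from about 0.35 to 0.775 m from the base axis. Payload 7.3 kg.
Tool frame: the origin (TCP) lies at the centre of the arm's flange, where the gripper is bolted on; the fingertips stand 178 mm ahead of it and the grasp point (between the pads) lies 159 mm ahead of it; z points along the fingers, y is the line along which they close (so a half turn about z gives the same grasp; the last joint's range is limited). The gripper opens to 92 mm and grips with 3 to 60 N. Pads are 19 mm wide; open, the fingers measure 130 mm over their backs; the gripper's body (75 mm by 190 mm) begins 47 mm behind the grasp point.
Start: joints at [-1.421, 0.342, 1.524, -0, 1.275, -0.146], TCP at [0.153, -0.502, 0.405] pointing down, gripper open.
Joint ranges: [-2.53, 2.53], [-0.77, 2.02], [0.04, 2.7], [-1, 4.14], [0.28, 2.66], [-3.11, 3.11]. Speed limits (rad/s): [2.57, 2.57, 3.14, 3.14, 3.14, 3.14].

### API

Orientations are given as [roll, pitch, yaw] about the fixed x, y, z axes, in that order (R = Rz(yaw) Ry(pitch) Rx(roll)).
In Python, from cell import telemetry, vision, ticket gives the robot as it stands.
- The arm moves only by the shell command python3 -m crank 'ROWS' [FORCE]. ROWS is JSON, a list of rows, each a list of 5 numbers: the gripper command: -1 is shut, 1 is fully open, values between are in proportion, then the shift along the tool's x, y, z in mm, then the turn about the tool's z in rad. In form: [[fingers, dx, dy, dz, roll], ...]. A call has 1 to 12 rows; each row is the pose to reach, as a shift and turn from the pose commanded when the call began, along the tool's axes at that moment; what a row does not reach only later rows make up. A row lasts 1/12 s, in which the tool goes at most 41.7 mm and 7.16 degrees, less where a joint would pass 70% of its speed; a pose out of reach is approached as far as the arm can. A call with a gripper value outside its range is refused whole. The fingers move at their own pace and stop on an object; FORCE is the grip in N (left out, the last holds). Time passes only in rows, so rows that repeat a pose let the fingers close. It gives the time, the measured TCP pose, the force, the opening and the grip force at its end, in the units of the state.
- telemetry.observe(): the state, without advancing time (a new reading comes with each control period).
- vision.read_camera(name): name is "scene" or "top" or "wrist"; returns (picture, depth): 384x512x3 uint8, red, green, blue; 384x512 float32, m along the optical axis (not along the pixel's ray), 0 where there is no reading.
- vision.get_calibration(name): a dict with "camera_matrix" (3x3 intrinsics, pixels), "rvec" (rotation vector, rad) and "tvec" (3), from world to camera coordinates, as OpenCV has them. Camera axes: x right, y down, z forward; pixel columns grow to the right and rows downward; lengths in m; the calibration is good to about 2 mm. The wrist camera is an equidistant fisheye: a pixel r from the principal point sees the ray r / f radians off the axis. A picture is of the moment at which its call begins: read the wrist's pose just before it. get_calibration takes no time and is no camera call; for the wrist camera it gives the pose at the moment of the call.
- ticket.hand_in(): hands the job in; it is judged then, once.
The state is a dict: "time": time; "qpos": joint angles; "qvel": joint speeds; "joint_efforts": joint torques, N m; "tool_pos": TCP position; "tool_rot": TCP orientation; "contact_force": force on the tool from outside, world axes, zero at the start; "torque": the same for the moment, N m; "opening": finger opening in m; "grip_force": force on a finger pad.
Only numpy, scipy, OpenCV 4.12 (cv2) and the standard library are available. Lean on these libraries where they do the work, as an engineer would, in place of code of your own. Each camera call takes 0.05 s, during which the arm holds its last target. There are 200 camera calls.

## Working session

There is one attempt and no reset: what is moved stays moved. The work goes in short steps, Python scripts to look and compute and a shell command to move; the robot and the scene stay as the last step left them, time stands still between calls to the robot, and variables do not carry over. Pictures are saved under pics/ and viewed, at most 10 in all, crops included, and the job is handed in when it is done.

```bash
mkdir -p pics; ls
python3 - <<'E'
from cell import telemetry, vision
import cv2,numpy as np
s=telemetry.observe();print(s)
a=[]
for n in("scene","top"):
    p,d=vision.read_camera(n);np.savez(f"pics/{n}0.npz",p=p,d=d);cv2.imwrite(f"pics/{n}0.png",p[:,:,::-1]);c=vision.get_calibration(n);print(n,c)
E
```

```text
pics
{'time': 0.0, 'qpos': array([-1.42098411e+00,  3.42703888e-01,  1.52500553e+00, -3.55843966e-05,
        1.27534441e+00, -1.46001025e-01]), 'qvel': array([-0.00181589,  0.00168349, -0.0001169 ,  0.00236049,  0.00151006,
        0.00125822]), 'joint_efforts': array([-8.84700385e-04, -4.31245172e+01, -2.44217545e+01,  7.17379153e-02,
        5.61948004e-02, -1.23763780e-04]), 'tool_pos': array([ 0.15304365, -0.50206343,  0.40405853]), 'tool_rot': array([-3.14014208e+00, -1.78909402e-04,  2.95823496e-01]), 'contact_force': array([ 0.38763557, -0.55007948, -0.19889189]), 'torque': array([-0.01324747,  0.00085486,  0.01819184]), 'grip_force': 0.0, 'opening': 0.09196840563246772}
scene {'camera_matrix': array([[348.59000036,   0.        , 259.15145501],
       [  0.        , 348.59000036, 191.3606778 ],
       [  0.        ,   0.        ,   1.        ]]), 'rvec': array([ 0.60370653, -2.39437994,  1.53932775]), 'tvec': array([0.48994019, 0.1726245 , 0.78913654])}
top {'camera_matrix': array([[484.65283318,   0.        , 256.86450253],
       [  0.        , 484.65283318, 185.72138352],
       [  0.        ,   0.        ,   1.        ]]), 'rvec': array([ 2.14805131, -2.15019269,  0.13872128]), 'tvec': array([0.04839434, 0.55881302, 1.1623779 ])}
```

View pics/top0.png

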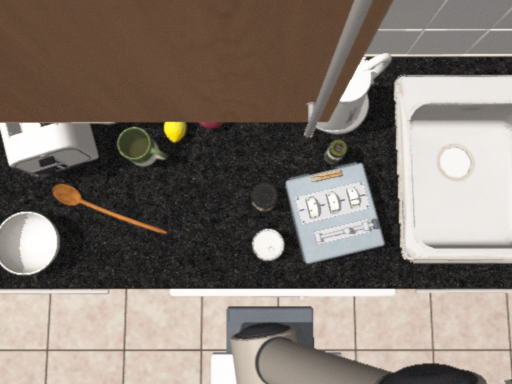

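View pics/scene0.png

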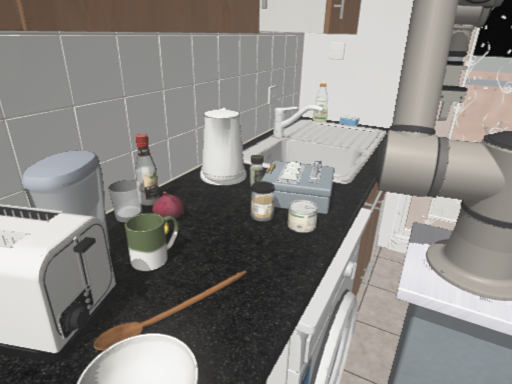

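The top view shows the box with its corners near (286,181), (360,163), (384,243) and (305,262). The wheels are near (313,205), (333,202) and (354,197), and the bolt runs along (320,240)–(375,225). I'll enlarge that area.

```bash
cat > h.py <<'E'
import cv2,numpy as np
from cell import telemetry, vision
def T(c):
    R=cv2.Rodrigues(c['rvec'])[0];return R,np.array(c['tvec']).ravel()
def unp(c,u,v,depth=None,z=None):
    K=c['camera_matrix'];R,t=T(c)
    r=np.array([(u-K[0,2])/K[0,0],(v-K[1,2])/K[1,1],1.])
    o=-R.T@t;w=R.T@r
    return o+w*(depth if depth is not None else (z-o[2])/w[2])
E
python3 - <<'E'
from h import *
f=np.load('pics/top0.npz');p,d=f['p'],f['d'];c=vision.get_calibration('top')
cr=p[155:270,270:395,::-1];cv2.imwrite('pics/crop1.png',cv2.resize(cr,None,fx=5.2,fy=5.2,interpolation=cv2.INTER_CUBIC))
# lid points
P=np.array([[*unp(c,u,v,d[v,u]),u,v] for v in range(155,270) for u in range(270,395)])
m=abs(P[:,2]-.08)<.006
print(np.median(P[m,2]),m.sum())
r=cv2.minAreaRect((P[m][:,:2]*1000).astype(np.float32));print(r,cv2.boxPoints(r))
m=(P[:,2]>.09)&(P[:,2]<.125)
img=np.zeros(d.shape,np.uint8);
for q in P[m]: img[int(q[4]),int(q[3])]=1
n,l,st,ce=cv2.connectedComponentsWithStats(img)
for i in range(1,n):
    if st[i,4]>6:
        k=[q for q in P[m] if l[int(q[4]),int(q[3])]==i];k=np.array(k);print(st[i],ce[i],k[:,:3].mean(0),k[:,2].max(),k[:,:3].min(0),k[:,:3].max(0))
E
```

```text
0.08031556057983869 5824
((501.3030090332031, -114.97367858886719), (234.7487030029297, 227.19773864746094), 13.389766693115234) [[ 360.81268   -31.643604]
 [ 413.42578  -252.66548 ]
 [ 641.79333  -198.30376 ]
 [ 589.18024    22.718124]]
[333 155   9   2  16] [337.     155.4375] [ 0.62239859 -0.14200394  0.10018225] 0.10682980887606708 [ 0.62103853 -0.15047826  0.09111436] [ 0.62513473 -0.13387106  0.10682981]
[312 170  28  11  76] [326.75 175.25] [ 0.5762912  -0.1179821   0.09220638] 0.09716113480786492 [ 0.56484765 -0.14729609  0.0901118 ] [ 0.58888955 -0.08304712  0.09716113]
[270 184   8  23 121] [272.57024793 194.89256198] [0.52943683 0.01058499 0.0940874 ] 0.09982109861956312 [5.03293971e-01 1.94630647e-04 9.02412471e-02] [0.55557276 0.01676836 0.0998211 ]
[347 188  12  18 121] [352.97520661 196.47107438] [ 0.52538889 -0.17815451  0.09465818] 0.10027836527927914 [ 0.50565093 -0.19022904  0.09003236] [ 0.54591069 -0.16524667  0.10027837]
[327 193  12  19 142] [332.55633803 201.52112676] [ 0.51328281 -0.12961151  0.09716635] 0.10537939976577504 [ 0.49131551 -0.14298822  0.09011485] [ 0.534179   -0.11725043  0.1053794 ]
[306 197  12  20 147] [311.91836735 206.72789116] [ 0.5011227  -0.08116576  0.09701932] 0.10359663484884507 [ 0.4795979 -0.0935347  0.0900443] [ 0.52466647 -0.06816315  0.10359663]
[315 218  63  24 307] [348.4495114  229.51465798] [ 0.44795948 -0.16522226  0.09661685] 0.12069912193641752 [ 0.42139482 -0.23271711  0.09012772] [ 0.47479877 -0.08793922  0.12069912]
```

View pics/crop1.png

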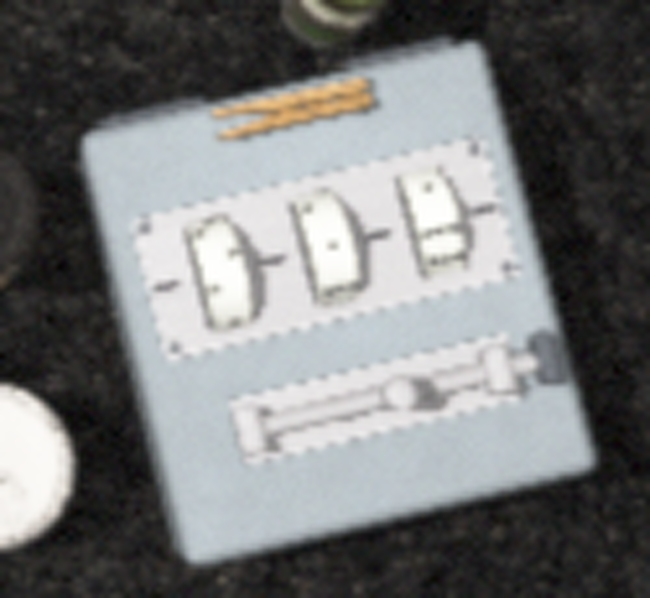

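The crop shows the left wheel with dots at about (238,252) and (215,288), the middle wheel with one dot at (333,246), and the knob head at about (405,390). The box yaw comes out near 0.2455. I'll check the tall items behind the box, then move above it with the tool y along box x.

```bash
python3 - <<'E'
from h import *
f=np.load('pics/top0.npz');p,d=f['p'],f['d'];c=vision.get_calibration('top')
P=np.array([unp(c,u,v,d[v,u]) for v in range(0,280) for u in range(240,400)])
m=(P[:,2]>.14)&(P[:,0]>.4)&(P[:,2]<.45);Q=P[m]
for z in (.14,.18,.22,.28,.34):
    q=Q[(Q[:,2]>z)&(Q[:,2]<z+.06)]
    if len(q): i=q[:,0].argmin();print(z,len(q),q[i],q[:,1].min(),q[:,1].max())
b=np.array([.490,-.1354]);y=.2455;X=np.array([np.cos(y),np.sin(y)]);Y=np.array([-X[1],X[0]])
P=np.array([unp(c,u,v,d[v,u]) for v in range(215,250) for u in range(315,385)])
k=P[(P[:,2]>.108)&(P[:,2]<.13)];print(len(k),k.mean(0),(k[:,:2]-b)@np.c_[X,Y])
# lid outline centre from edge extents
E
python3 -m crank '[[-1,429,-253,0,-1.52],[-1,429,-253,0,-1.52],[-1,429,-253,0,-1.52],[-1,429,-253,0,-1.52],[-1,429,-253,0,-1.52],[-1,429,-253,0,-1.52],[-1,429,-253,0,-1.52],[-1,429,-253,0,-1.52],[-1,429,-253,0,-1.52],[-1,429,-253,0,-1.52],[-1,429,-253,0,-1.52],[-1,429,-253,0,-1.52]]' 10
python3 - <<'E'
from h import *
print(telemetry.observe())
c=vision.get_calibration('wrist');p,d=vision.read_camera('wrist');np.savez('pics/w1.npz',p=p,d=d,r=c['rvec'],t=c['tvec'],K=c['camera_matrix']);print(c)
cv2.imwrite('pics/w1.png',p[:,:,::-1])
E
```

```text
0.14 577 [ 0.70603903 -0.14397775  0.14342826] -0.2866439922597326 -0.1243102543389341
0.18 1335 [ 0.70914057 -0.14236626  0.18076228] -0.2763993793918885 -0.12693248091771614
0.22 1065 [ 0.7128019  -0.13033827  0.22750592] -0.26494140985058545 -0.1281045631401314
0.28 5 [ 0.9132479  -0.23765964  0.28287464] -0.24874873402480152 -0.23765963651587046
37 [ 0.4459548  -0.15587987  0.11680336] [[-0.04056243 -0.00895454]
 [-0.04112172 -0.01107228]
 [-0.04167958 -0.01322692]
 [-0.04220261 -0.00613272]
 [-0.04277213 -0.007644  ]
 [-0.04331573 -0.01056564]
 [-0.04387529 -0.01254448]
 [-0.04443477 -0.01439649]
 [-0.04382863 -0.00430781]
 [-0.04440087 -0.00528578]
 [-0.04495675 -0.00748231]
 [-0.04550948 -0.01032527]
 [-0.04606783 -0.01207829]
 [-0.04662395 -0.01421986]
 [-0.04717736 -0.01566718]
 [-0.04603502 -0.00345201]
 [-0.0465926  -0.0043291 ]
 [-0.04714803 -0.00677795]
 [-0.04770535 -0.00932241]
 [-0.04825674 -0.01098411]
 [-0.04880867 -0.01294663]
 [-0.04936708 -0.01546722]
 [-0.04823373 -0.00248869]
 [-0.04878137 -0.00388626]
 [-0.04933715 -0.00615473]
 [-0.04988383 -0.00786712]
 [-0.
[... 685 characters left out ...]
fforts': array([ -2.81284042, -44.40000057, -21.77858412,   0.22563456,
         0.07413459,   0.8781554 ]), 'tool_pos': array([ 0.4907393 , -0.13302627,  0.40450021]), 'tool_rot': array([-3.14127076e+00, -2.14523244e-04,  1.80237356e+00]), 'contact_force': array([ 0.19004733, -1.35898001, -0.19149191]), 'torque': array([-0.0086212 , -0.1468819 ,  0.05102043]), 'grip_force': 0.0, 'opening': 0.016587765850505247}
{'camera_matrix': array([[297.31863964,   0.        , 251.68856664],
       [  0.        , 297.31863964, 193.6462039 ],
       [  0.        ,   0.        ,   1.        ]]), 'rvec': array([-2.86194029, -0.33363189, -0.04212888]), 'tvec': array([-0.44491452, -0.26677921,  0.32741052])}
```

View pics/w1.png

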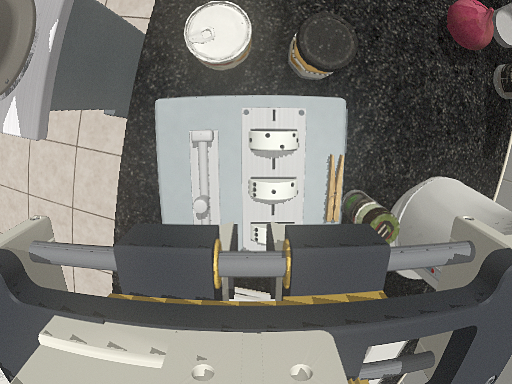

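The wrist view shows box +y up and box +x to the right. The left wheel (two dots facing) is at (273,140), the middle wheel (one dot) at (275,188), and the right wheel is hidden behind the fingers. I'll move right and down to look at all three.

```bash
python3 -m crank '[[-1,-110,24,80,0],[-1,-110,24,80,0],[-1,-110,24,80,0],[-1,-110,24,80,0],[-1,-110,24,80,0],[-1,-110,24,80,0]]'
cat >> h.py <<'E'
B=np.array([.490,-.1354,.0]);YAW=.2455
RB=cv2.Rodrigues(np.array([0,0,YAW]))[0]  # box->world
def shot(name):
    s=telemetry.observe();c=vision.get_calibration('wrist');p,d=vision.read_camera('wrist')
    np.savez(f'pics/{name}.npz',p=p,d=d,r=c['rvec'],t=c['tvec'],K=c['camera_matrix']);cv2.imwrite(f'pics/{name}.png',p[:,:,::-1]);return s
def fish(name,u,v):
    f=np.load(f'pics/{name}.npz');K=f['K'];R=cv2.Rodrigues(f['r'])[0];t=f['t'].ravel()
    x,y=(u-K[0,2])/K[0,0],(v-K[1,2])/K[1,1];r=np.hypot(x,y)+1e-12
    ray=np.array([x/r*np.sin(r),y/r*np.sin(r),np.cos(r)])
    return RB.T@(-R.T@t-B), RB.T@R.T@ray,f['d'][int(round(v)),int(round(u))]/np.cos(r)
def onz(name,u,v,z):
    o,w,_=fish(name,u,v);return o+w*(z-o[2])/w[2]
def oncyl(name,u,v,top,r=.027,xc=.024):
    "wheel angle (rad, + towards box +x) of a pixel on the rim, and its box y"
    o,w,_=fish(name,u,v);zc=.0803+top-r
    a=w[0]**2+w[2]**2;dx,dz=o[0]-xc,o[2]-zc;b=dx*w[0]+dz*w[2];c=dx*dx+dz*dz-r*r
    q=o+w*(-b-np.sqrt(b*b-a*c))/a
    return np.arctan2(q[0]-xc,q[2]-zc),q[1]
E
python3 - <<'E'
from h import *
s=shot('w2');print(s['contact_force'],s['tool_pos'],fish('w2',250,190))
f=np.load('pics/w2.npz');cv2.imwrite('pics/w2c.png',cv2.resize(f['p'][20:220,140:400,::-1],None,fx=3,fy=3,interpolation=cv2.INTER_CUBIC))
E
```

```text
time: 1.65
tool_pos: [0.5373, -0.2371, 0.324]
tool_rot: [-3.14, -0.002, 1.795]
contact_force: [0.5, -0.1, 0.6]
opening: 0.0003
grip_force: 0.0
[ 0.51541899 -0.06398922  0.57145162] [ 0.53733256 -0.23706755  0.32402426] (array([ 0.02102647, -0.04084783,  0.30437149]), array([-0.01321345, -0.24495246, -0.96944505]), np.float64(0.3141564035115301))
```

View pics/w2c.png

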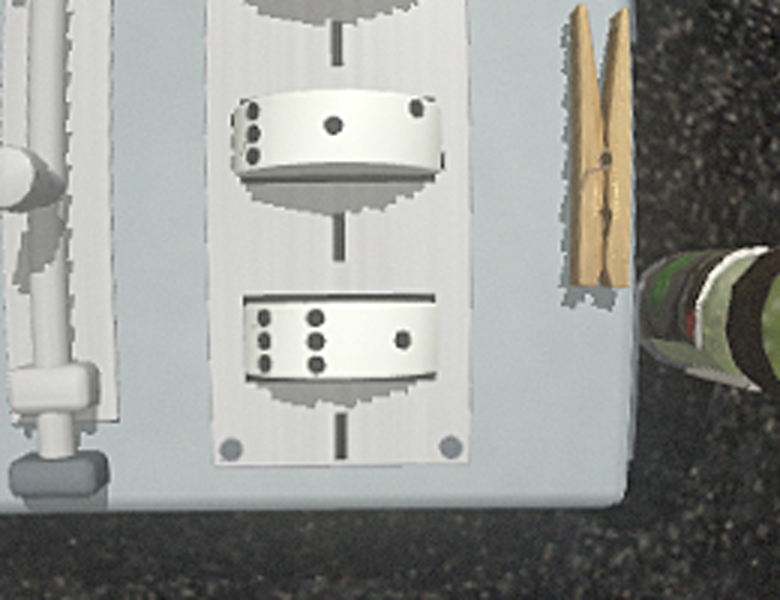

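The right wheel shows the six centred at crop (290,341) with a single dot at (403,340), so it's about half a step past the six. The middle wheel's single dot is at (333,125), and the window marks lie on column ~338.

Run:
```python
from h import *
F=lambda u,v:(140+(u+.5)/3-.5,20+(v+.5)/3-.5)
for n,u,v in (('mark',336,43),('mark',338,237),('mark',341,436),('screwL',231,448),('screwR',451,447),('edge',400,505)): print(n,onz('w2',*F(u,v),.0803))
f=np.load('pics/w2.npz')
for n,u,v in (('midtop',338,140),('righttop',338,325),('right2',345,355)):
    o,w,d=fish('w2',*F(u,v));print(n,o+w*d)
for top in(.013,.017,.021):
    print(top,[oncyl('w2',*F(u,v),top) for u,v in((264,341),(316,341),(403,340),(333,125))])
s=telemetry.observe();print(RB.T@(s['tool_pos']-B),s['tool_rot'])
```

```text
mark [0.02183061 0.02285084 0.0803    ]
mark [ 0.02125348 -0.02750552  0.0803    ]
mark [ 0.02095768 -0.07784808  0.0803    ]
screwL [-0.00726742 -0.08027483  0.0803    ]
screwR [ 0.04908132 -0.08117229  0.0803    ]
edge [ 0.03587895 -0.09622627  0.0803    ]
midtop [ 0.02171129 -0.00621885  0.10043728]
righttop [ 0.02080351 -0.04899841  0.09635787]
right2 [ 0.02227692 -0.05597609  0.09735484]
0.013 [(np.float64(-0.9301783283039716), np.float64(-0.0530474812240106)), (np.float64(-0.3200201927093533), np.float64(-0.052873425020006484)), (np.float64(0.4712550213689672), np.float64(-0.053087145725543926)), (np.float64(-0.1244340745243354), np.float64(-0.0012803413302674357))]
0.017 [(np.float64(-0.907096076845269), np.float64(-0.05280037507420212)), (np.float64(-0.3159324540739433), np.float64(-0.052645046096765076)), (np.float64(0.45902074432826245), np.float64(-0.05284991549963151)), (np.float64(-0.12416723872175518), np.float64(-0.002029608211823075))]
0.021 [(np.float64(-0.8848003782324495), np.float64(-0.052554659059937586)), (np.float64(-0.31185065361248837), np.float64(-0.05241669423262808)), (np.float64(0.4468735635831562), np.float64(-0.052612950578302786)), (np.float64(-0.12390041193469822), np.float64(-0.002778874730492688))]
[ 0.02137107 -0.10956831  0.32511282] [-3.14145138e+00 -5.44844652e-04  1.79549788e+00]
```

Right wheel angle ≈ −1.53, so its top has to go about 41 mm in +x, done in two strokes. I'll move over it on the near side and then descend gently.

```bash
python3 -m crank '[[-1,59,-11,43,-0.025],[-1,59,-11,43,-0.025],[-1,59,-11,43,-0.025],[-1,59,-11,43,-0.025],[-1,59,-11,43,-0.025],[-1,59,-11,43,-0.025]]'
python3 -c "
from h import *
s=telemetry.observe();print(RB.T@(s['tool_pos']-B),s['tool_rot'],s['contact_force'])"
python3 -m crank '[[-1,0,0,1.5,0],[-1,0,0,3,0],[-1,0,0,3,0],[-1,0,0,3,0]]'
python3 -m crank '[[-1,0,0,1,0],[-1,0,0,1,0],[-1,0,0,1,0]]'
python3 -m crank '[[-1,0,0,1,0],[-1,0,0,1,0],[-1,0,0,1,0]]'
```

```text
time: 2.2
tool_pos: [0.5144, -0.1822, 0.2835]
tool_rot: [3.139, 0.003, 1.821]
contact_force: [0.5, 0.0, 0.3]
opening: 0.0003
grip_force: 0.0
[ 0.0122772  -0.05133997  0.28354389] [3.13873042e+00 2.76738076e-03 1.82104025e+00] [0.54498861 0.02944443 0.34830089]
time: 2.53
tool_pos: [0.5138, -0.1823, 0.2787]
tool_rot: [-3.142, 0.0, 1.82]
contact_force: [0.4, -0.3, 0.1]
opening: 0.0006
grip_force: 0.0
time: 2.78
tool_pos: [0.5137, -0.182, 0.2776]
tool_rot: [-3.141, -0.0, 1.821]
contact_force: [-0.4, -0.4, -0.3]
opening: 0.0006
grip_force: 0.0
time: 3.03
tool_pos: [0.5137, -0.1819, 0.2767]
tool_rot: [-3.142, 0.0, 1.821]
contact_force: [-0.7, -0.2, -0.5]
opening: 0.0001
grip_force: 0.0
```

```bash
python3 -m crank '[[-1,0,0,1,0],[-1,0,0,1,0],[-1,0,0,1,0]]'
python3 -m crank '[[-1,0,0,1,0],[-1,0,0,1,0],[-1,0,0,1,0]]'
python3 -m crank '[[-1,0,0,0.5,0],[-1,0,0,0.5,0],[-1,0,0,0.5,0]]'
```

```text
time: 3.28
tool_pos: [0.5137, -0.1819, 0.2756]
tool_rot: [-3.141, -0.0, 1.821]
contact_force: [0.2, -0.1, -0.1]
opening: 0.0002
grip_force: 0.0
time: 3.53
tool_pos: [0.5137, -0.1819, 0.2746]
tool_rot: [-3.141, 0.0, 1.821]
contact_force: [0.3, 0.3, 0.7]
opening: 0.0004
grip_force: 0.0
time: 3.78
tool_pos: [0.5137, -0.182, 0.2742]
tool_rot: [3.142, 0.0, 1.821]
contact_force: [0.2, 0.1, 0.4]
opening: 0.0003
grip_force: 0.0
```

```bash
python3 -m crank '[[-1,0,0,0.8,0],[-1,0,0,0.8,0],[-1,0,0,0.8,0]]'
python3 -m crank '[[-1,0,0,0.8,0],[-1,0,0,0.8,0],[-1,0,0,0.8,0]]'
```

```text
time: 4.03
tool_pos: [0.5138, -0.182, 0.2735]
tool_rot: [3.141, 0.0, 1.821]
contact_force: [-0.6, 0.2, 1.6]
opening: 0.0006
grip_force: 0.7
time: 4.28
tool_pos: [0.5138, -0.182, 0.2729]
tool_rot: [3.141, 0.0, 1.821]
contact_force: [-0.6, 0.8, 3.4]
opening: 0.0006
grip_force: 1.8
```

Contact at tip z ≈ 95.8 mm. Now I'll press to about 8 N and make the first stroke.

```bash
python3 -m crank '[[-1,0,0,0.7,0],[-1,0,0,1.3,0],[-1,0,0,1.3,0],[-1,0,0,1.3,0]]'
python3 -m crank '[[-1,0,3,0,0],[-1,0,6,0,0],[-1,0,9,0,0],[-1,0,10,0,0],[-1,0,10,0,0]]'
python3 -m crank '[[-1,0,3,0,0],[-1,0,6,0,0],[-1,0,9,0,0],[-1,0,11,0,0],[-1,0,11,0,0]]'
```

```text
time: 4.62
tool_pos: [0.5138, -0.182, 0.2718]
tool_rot: [3.141, 0.001, 1.821]
contact_force: [-1.4, 0.3, 6.1]
opening: 0.0004
grip_force: 3.6
time: 5.03
tool_pos: [0.5237, -0.1795, 0.2724]
tool_rot: [3.14, 0.001, 1.821]
contact_force: [-1.7, 0.9, 10.2]
opening: 0.0002
grip_force: 5.2
time: 5.45
tool_pos: [0.5347, -0.1768, 0.2721]
tool_rot: [3.14, 0.001, 1.821]
contact_force: [0.1, -0.2, 6.6]
opening: 0.0001
grip_force: 3.3
```

```bash
python3 -m crank '[[-1,0,0,-20,0],[-1,-30,0,-40,0],[-1,-60,-11,-45,0],[-1,-60,-11,-45,0],[-1,-60,-11,-45,0]]'
python3 - <<'E'
from h import *
s=shot('w3')
print(RB.T@(s['tool_pos']-B),s['tool_rot'],s['contact_force'])
f=np.load('pics/w3.npz');cv2.imwrite('pics/w3c.png',cv2.resize(f['p'][20:220,140:400,::-1],None,fx=3,fy=3,interpolation=cv2.INTER_CUBIC))
E
```

```text
time: 5.87
tool_pos: [0.538, -0.2389, 0.3161]
tool_rot: [3.141, 0.0, 1.818]
contact_force: [-0.7, 0.2, 0.1]
opening: 0.0002
grip_force: 0.0
[ 0.0213685  -0.11206913  0.31608222] [3.14144363e+00 1.78092367e-04 1.81828084e+00] [-0.68991042  0.21270055  0.08492856]
```

View pics/w3c.png

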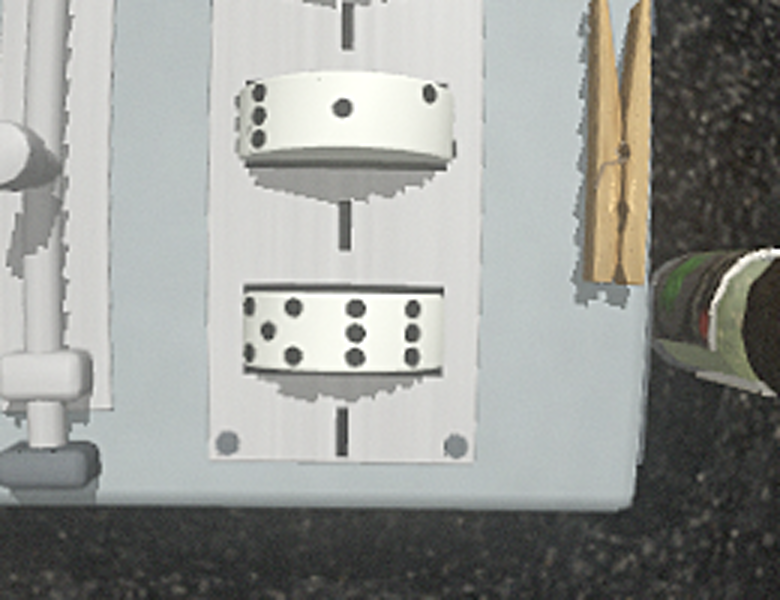

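The stroke worked. The six has moved to columns 355 and 412, and the five's centre dot is at (268,330). The middle dot is at (342,107), still aligned with its marks at (345,226).

```bash
cat >> h.py <<'E'
F=lambda u,v:(140+(u+.5)/3-.5,20+(v+.5)/3-.5)
E
python3 - <<'E'
from h import *
m=[onz('w3',*F(u,v),.0803) for u,v in((347,27),(345,226),(342,432))];print(m)
xc=(m[1][0]+m[2][0])/2
a=[oncyl('w3',*F(u,v),.0162,xc=xc) for u,v in((268,330),(293,332),(355.5,333),(412.5,333))];print(a)
print(oncyl('w3',*F(342,107),.02,xc=(m[0][0]+m[1][0])/2))
print('theta from five',a[0][0],'six',(a[2][0]+a[3][0])/2-1.0472)
# sanity: earlier
m=[onz('w2',*F(u,v),.0803) for u,v in((336,43),(338,237),(341,436))];xc=(m[1][0]+m[2][0])/2
a=[oncyl('w2',*F(u,v),.0162,xc=xc)[0] for u,v in((264,341),(316,341),(403,340))];print((a[0]+a[1])/2-1.0472,a[2]-2.0944,oncyl('w2',*F(333,125),.02,xc=(m[0][0]+m[1][0])/2))
E
```

```text
[array([0.02186234, 0.02233477, 0.0803    ]), array([ 0.02148532, -0.02770106,  0.0803    ]), array([ 0.02092964, -0.07790969,  0.0803    ])]
[(np.float64(-0.7023356597394994), np.float64(-0.052414049473298814)), (np.float64(-0.439788773449559), np.float64(-0.05272801241252943)), (np.float64(0.09459202138785948), np.float64(-0.05282510360176456)), (np.float64(0.6204788826939923), np.float64(-0.052940383559056066))]
(np.float64(-0.039953362659022156), np.float64(-0.0024195619246397612))
theta from five -0.7023356597394994 six -0.689664547959074
-1.518524560670087 -1.5035355128496228 (np.float64(-0.032607588958143155), np.float64(-0.00262767366872399))
```

Right wheel is at about −0.68 after 21 mm of stroke moved it 0.82 rad. The second stroke is therefore 17.5 mm.

```bash
python3 -m crank '[[-1,60,-8.5,20,0],[-1,60,-8.5,38,0],[-1,60,-8.5,41,0],[-1,60,-8.5,43,0],[-1,60,-8.5,44,0],[-1,60,-8.5,45,0],[-1,60,-8.5,45,0],[-1,60,-8.5,45,0]]'
python3 -m crank '[[-1,0,3,0,0],[-1,0,6,0,0],[-1,0,9,0,0],[-1,0,9,0,0]]'
python3 -m crank '[[-1,0,3,0,0],[-1,0,6,0,0],[-1,0,8.5,0,0],[-1,0,8.5,0,0],[-1,0,8.5,0,0]]'
python3 -m crank '[[-1,0,0,-20,0],[-1,-30,0,-40,0],[-1,-60,-9,-45,0],[-1,-60,-9,-45,0],[-1,-60,-9,-45,0]]'
python3 - <<'E'
from h import *
s=shot('w4')
print(RB.T@(s['tool_pos']-B),s['tool_rot'],s['contact_force'])
f=np.load('pics/w4.npz');cv2.imwrite('pics/w4c.png',cv2.resize(f['p'][20:220,140:400,::-1],None,fx=3,fy=3,interpolation=cv2.INTER_CUBIC))
E
```

```text
time: 6.58
tool_pos: [0.5141, -0.1796, 0.271]
tool_rot: [-3.137, -0.005, 1.822]
contact_force: [-7.2, 5.4, 9.8]
opening: 0.0005
grip_force: 5.3
time: 6.92
tool_pos: [0.5238, -0.1772, 0.2719]
tool_rot: [-3.141, -0.004, 1.822]
contact_force: [-3.4, 8.7, 13.4]
opening: 0.0005
grip_force: 6.1
time: 7.33
tool_pos: [0.5324, -0.1754, 0.2719]
tool_rot: [3.141, -0.002, 1.822]
contact_force: [-1.8, 6.4, 9.5]
opening: 0.0002
grip_force: 4.7
time: 7.75
tool_pos: [0.5382, -0.2382, 0.316]
tool_rot: [-3.141, -0.0, 1.819]
contact_force: [-0.4, 0.2, 0.5]
opening: 0.0005
grip_force: 0.0
[ 0.02172328 -0.11142296  0.31599855] [-3.14131192e+00 -3.28754579e-04  1.81939670e+00] [-0.42318222  0.21516649  0.48108263]
```

View pics/w4c.png

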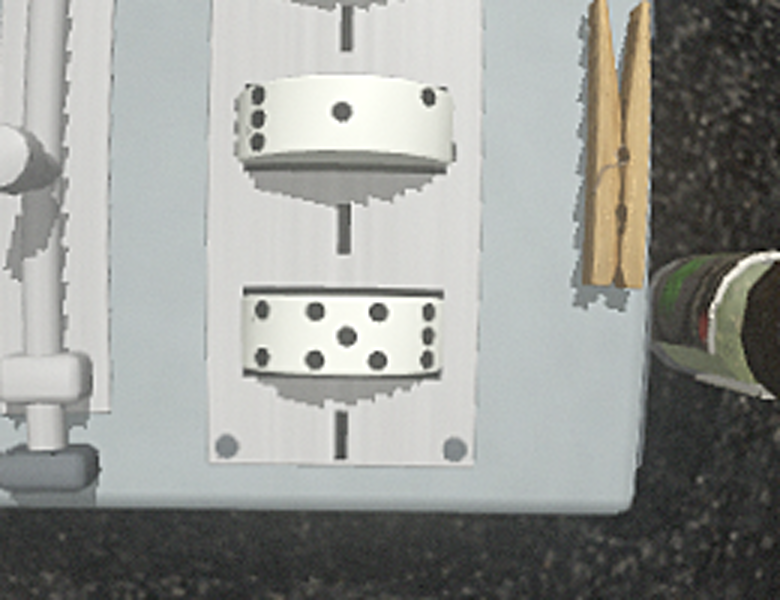

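That stroke was too forceful: I descended while still arriving from the side, and the tool saw about 16 N in total for a moment. From now on I'll come down vertically and press less. The picture shows the five's centre dot at (347,336), with the marks at (344,229) and (341,435).

Run:
```python
from h import *
m=[onz('w4',*F(u,v),.0803) for u,v in((347,28),(344.5,229),(341,435))];print(m)
xc=(m[1][0]+m[2][0])/2
a=[oncyl('w4',*F(u,v),.0162,xc=xc)[0] for u,v in((347,336),(316,335),(378,335),(262,334),(428,335))];print(a,(a[1]+a[2])/2)
print(oncyl('w4',*F(342,111),.02,xc=(m[0][0]+m[1][0])/2))
```

```text
[array([0.02200107, 0.02282352, 0.0803    ]), array([ 0.02155863, -0.02767981,  0.0803    ]), array([ 0.02092963, -0.07789433,  0.0803    ])]
[np.float64(0.031239573970510356), np.float64(-0.22694114379864244), np.float64(0.2930942325757961), np.float64(-0.7675343853259387), np.float64(0.8243415103100679)] 0.03307654438857682
(np.float64(-0.0374457309396912), np.float64(-0.0025963850238852407))
```

Right wheel reads +0.03, with the middle wheel unchanged. Now to look at the left wheel.

```bash
python3 -m crank '[[-1,100,0,0,0],[-1,100,0,0,0],[-1,100,0,0,0],[-1,100,0,0,0],[-1,100,0,0,0]]'
python3 - <<'E'
from h import *
s=shot('w5')
print(RB.T@(s['tool_pos']-B),s['tool_rot'],s['contact_force'])
f=np.load('pics/w5.npz');cv2.imwrite('pics/w5c.png',cv2.resize(f['p'][20:220,140:400,::-1],None,fx=3,fy=3,interpolation=cv2.INTER_CUBIC))
for u,v in((345,325),(340,320),(350,330)):
    o,w,d=fish('w5',*F(u,v));print(o+w*d)
E
```

```text
time: 8.22
tool_pos: [0.5135, -0.1391, 0.3161]
tool_rot: [-3.141, -0.0, 1.824]
contact_force: [0.2, 0.2, 1.0]
opening: 0.0007
grip_force: 0.0
[ 0.02188709 -0.00933611  0.31614804] [-3.14097362e+00 -1.60840062e-04  1.82399562e+00] [0.17802769 0.21473455 1.01336209]
[0.02140665 0.05191732 0.10031441]
[0.02030377 0.05303453 0.10107164]
[0.02249741 0.05086313 0.10109108]
```

View pics/w5c.png

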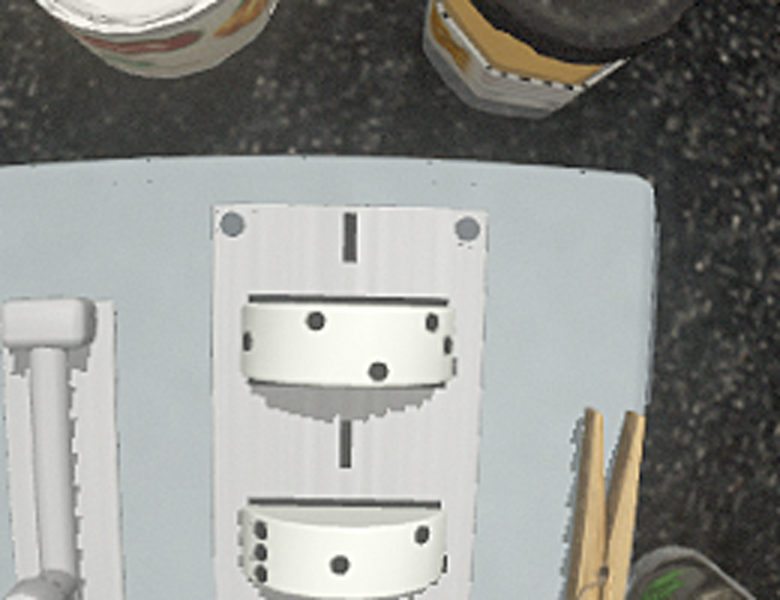

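The left wheel shows two dots at (316,321) and (378,371), centred at about (347,346), with the three on the far side. Marks are at (350,237) and (345,444).

```bash
python3 - <<'E'
from h import *
m=[onz('w5',*F(u,v),.0803) for u,v in((350,237),(345.5,444))];print(m)
xc=(m[1][0]+m[0][0])/2
a=[oncyl('w5',*F(u,v),.0197,xc=xc) for u,v in((316,321),(378,371),(432,322),(247,342))];print(a,1.0472+(a[1][0]+a[0][0])/2)
E
python3 -m crank '[[-1,58,7.5,0,0],[-1,58,7.5,0,0],[-1,58,7.5,28,0],[-1,58,7.5,32,0],[-1,58,7.5,32,0],[-1,58,7.5,32,0],[-1,58,7.5,32,0]]'
python3 -c "
from h import *
s=telemetry.observe();print(RB.T@(s['tool_pos']-B),s['tool_rot'],s['contact_force'])"
python3 -m crank '[[-1,0,0,1,0],[-1,0,0,2,0],[-1,0,0,2,0]]'
python3 -m crank '[[-1,0,0,1,0],[-1,0,0,1,0],[-1,0,0,1,0]]'
python3 -m crank '[[-1,0,0,1,0],[-1,0,0,1,0],[-1,0,0,1,0]]'
```

```text
[array([0.02258654, 0.07244969, 0.0803    ]), array([0.02198846, 0.02189538, 0.0803    ])]
[(np.float64(-0.2716630421498446), np.float64(0.05270467432173242)), (np.float64(0.2439499419601689), np.float64(0.04173966968140429)), (np.float64(0.7820062166815872), np.float64(0.05260816508331686)), (np.float64(-1.080093131714609), np.float64(0.04724848615740639))] 1.0333434499051621
time: 8.85
tool_pos: [0.507, -0.0837, 0.285]
tool_rot: [3.141, 0.001, 1.819]
contact_force: [-0.0, 0.3, 0.5]
opening: 0.0006
grip_force: 0.0
[0.02901995 0.04605656 0.28495869] [3.14072075e+00 7.53852810e-04 1.81949568e+00] [-0.01986627  0.30548806  0.50763754]
time: 9.1
tool_pos: [0.5065, -0.083, 0.2826]
tool_rot: [3.141, 0.0, 1.82]
contact_force: [-0.1, -0.5, -0.3]
opening: 0.0006
grip_force: 0.0
time: 9.35
tool_pos: [0.5064, -0.0827, 0.2813]
tool_rot: [-3.142, 0.0, 1.821]
contact_force: [0.1, -0.0, -0.4]
opening: 0.0003
grip_force: 0.0
time: 9.6
tool_pos: [0.5064, -0.0826, 0.2802]
tool_rot: [-3.141, -0.0, 1.821]
contact_force: [0.1, -0.8, 0.3]
opening: 0.0005
grip_force: 0.0
```

```bash
python3 -m crank '[[-1,0,0,1,0],[-1,0,0,1,0],[-1,0,0,1,0],[-1,0,0,1,0]]'
python3 -m crank '[[-1,0,0,0.8,0],[-1,0,0,0.8,0],[-1,0,0,0.8,0],[-1,0,0,0.8,0]]'
python3 -m crank '[[-1,0,0,0.6,0],[-1,0,0,0.6,0],[-1,0,0,0.6,0],[-1,0,0,0.6,0]]'
```

```text
time: 9.93
tool_pos: [0.5064, -0.0827, 0.2793]
tool_rot: [-3.141, 0.0, 1.821]
contact_force: [0.8, 0.3, 0.9]
opening: 0.0006
grip_force: 0.0
time: 10.27
tool_pos: [0.5065, -0.0827, 0.2786]
tool_rot: [3.141, 0.0, 1.821]
contact_force: [-0.0, -0.3, 0.8]
opening: 0.0006
grip_force: 0.4
time: 10.6
tool_pos: [0.5065, -0.0827, 0.2781]
tool_rot: [3.141, 0.0, 1.821]
contact_force: [0.0, 0.3, 2.0]
opening: 0.0007
grip_force: 1.2
```

```bash
python3 -m crank '[[-1,0,0,0.6,0],[-1,0,0,1.0,0],[-1,0,0,1.0,0],[-1,0,0,1.0,0]]'
python3 -m crank '[[-1,0,-2,0,0],[-1,0,-4,0,0],[-1,0,-6,0,0],[-1,0,-7,0,0],[-1,0,-7,0,0]]'
python3 -m crank '[[-1,0,-2,0,0],[-1,0,-4,0,0],[-1,0,-6,0,0],[-1,0,-7,0,0],[-1,0,-7,0,0]]'
python3 -m crank '[[-1,0,0,-4,0],[-1,0,0,-8,0],[-1,0,14,-8,0],[-1,0,14,-8,0],[-1,0,14,-8,0],[-1,0,14,-4,0],[-1,0,14,-2,0],[-1,0,14,-2,0],[-1,0,14,-2,0]]'
```

```text
time: 10.93
tool_pos: [0.5065, -0.0827, 0.2772]
tool_rot: [3.141, 0.0, 1.821]
contact_force: [-0.6, 1.2, 5.0]
opening: 0.0003
grip_force: 2.7
time: 11.35
tool_pos: [0.5001, -0.0843, 0.2775]
tool_rot: [3.139, 0.001, 1.821]
contact_force: [0.7, 1.3, 4.8]
opening: 0.0005
grip_force: 2.5
time: 11.77
tool_pos: [0.4926, -0.0862, 0.2768]
tool_rot: [-3.141, 0.0, 1.821]
contact_force: [1.2, 0.8, 3.4]
opening: 0.0005
grip_force: 1.8
time: 12.52
tool_pos: [0.506, -0.0827, 0.2787]
tool_rot: [-3.141, -0.0, 1.821]
contact_force: [-0.4, 0.7, 0.5]
opening: 0.0005
grip_force: 0.3
```

Tangential force was low, so it may have slipped. I'll look before going on.

```bash
python3 -m crank '[[-1,0,-7.5,-20,0],[-1,-58,-7.5,-36,0],[-1,-58,-7.5,-36,0],[-1,-58,-7.5,-36,0],[-1,-58,-7.5,-36,0]]'
python3 - <<'E'
from h import *
s=shot('w6')
print(RB.T@(s['tool_pos']-B),s['tool_rot'],s['contact_force'])
f=np.load('pics/w6.npz');cv2.imwrite('pics/w6c.png',cv2.resize(f['p'][20:220,140:400,::-1],None,fx=3,fy=3,interpolation=cv2.INTER_CUBIC))
E
```

```text
time: 12.93
tool_pos: [0.5133, -0.1414, 0.3149]
tool_rot: [3.141, -0.0, 1.819]
contact_force: [0.3, -0.1, -0.3]
opening: 0.0007
grip_force: 0.0
[ 0.02116942 -0.01150271  0.31489809] [ 3.14146983e+00 -1.51199276e-05  1.81888010e+00] [ 0.28817221 -0.06648952 -0.26040542]
```

View pics/w6c.png

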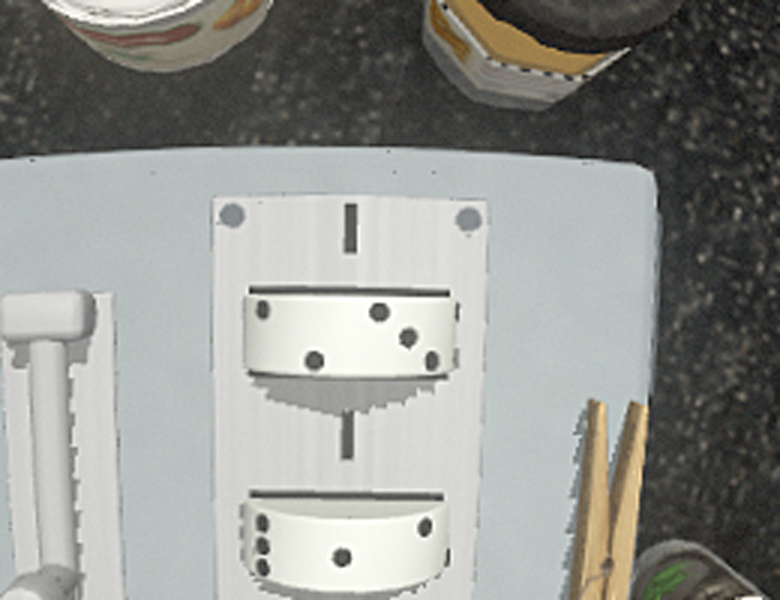

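It turned without slipping. The three's centre dot is at (408,337), with the marks at (350,228) and (347,436).

Run:
```python
from h import *
m=[onz('w6',*F(u,v),.0803) for u,v in((350.5,228),(347,436))];print(m)
xc=(m[1][0]+m[0][0])/2
a=[oncyl('w6',*F(u,v),.0197,xc=xc)[0] for u,v in((263,310),(314.5,360),(380,312),(408,337),(432,360))];print(a,1.0472+(a[1]+a[0])/2)
```

```text
[array([0.02254524, 0.07239585, 0.0803    ]), array([0.02193973, 0.02195164, 0.0803    ])]
[np.float64(-0.8128832888096839), np.float64(-0.2910482559558343), np.float64(0.2441034330782551), np.float64(0.4985420939823896), np.float64(0.7710898554249361)] 0.4952342276172408
```

Left is at 0.50 after 0.0384 rad/mm, so 13 mm more. This time I'll settle above it first and then descend vertically.

```bash
python3 -m crank '[[-1,58,7,0,0],[-1,58,7,10,0],[-1,58,7,28,0],[-1,58,7,32,0],[-1,58,7,33,0],[-1,58,7,33,0],[-1,58,7,34,0],[-1,58,7,35,0],[-1,58,7,36,0],[-1,58,7,36.5,0],[-1,58,7,37,0],[-1,58,7,37,0]]'
python3 -m crank '[[-1,0,0,0.5,0],[-1,0,0,1,0],[-1,0,0,1,0],[-1,0,0,1,0]]'
```

```text
time: 13.98
tool_pos: [0.5061, -0.083, 0.2782]
tool_rot: [3.141, 0.001, 1.821]
contact_force: [0.2, -0.1, 2.0]
opening: 0.0006
grip_force: 1.1
time: 14.32
tool_pos: [0.5061, -0.0829, 0.2773]
tool_rot: [3.141, 0.001, 1.821]
contact_force: [-1.1, -2.0, 5.7]
opening: 0.0003
grip_force: 2.6
```

```bash
python3 -m crank '[[-1,0,-2,0,0],[-1,0,-4,0,0],[-1,0,-6,0,0],[-1,0,-7,0,0],[-1,0,-7,0,0]]'
python3 -m crank '[[-1,0,-2,0,0],[-1,0,-4,0,0],[-1,0,-6,0,0],[-1,0,-6,0,0],[-1,0,-6,0,0]]'
python3 -m crank '[[-1,0,0,-10,0],[-1,0,0,-30,0],[-1,-58,6,-38,0],[-1,-58,6,-38,0],[-1,-58,6,-38,0],[-1,-58,6,-38,0]]'
python3 - <<'E'
from h import *
s=shot('w7')
print(RB.T@(s['tool_pos']-B),s['tool_rot'],s['contact_force'])
f=np.load('pics/w7.npz');cv2.imwrite('pics/w7c.png',cv2.resize(f['p'][20:260,80:340,::-1],None,fx=2.5,fy=2.5,interpolation=cv2.INTER_CUBIC))
E
```

```text
time: 14.73
tool_pos: [0.4993, -0.0846, 0.2773]
tool_rot: [3.14, 0.001, 1.821]
contact_force: [1.6, 0.3, 6.6]
opening: 0.0005
grip_force: 2.7
time: 15.15
tool_pos: [0.4932, -0.0861, 0.2769]
tool_rot: [-3.141, 0.0, 1.821]
contact_force: [0.7, -1.3, 5.0]
opening: 0.0003
grip_force: 2.0
time: 15.65
tool_pos: [0.5132, -0.1411, 0.3147]
tool_rot: [-3.14, -0.001, 1.819]
contact_force: [0.1, -0.0, -0.5]
opening: 0.0002
grip_force: 0.0
[ 0.02109548 -0.01119116  0.31465894] [-3.14014763e+00 -1.22979409e-03  1.81920193e+00] [ 0.13724639 -0.00952869 -0.51238407]
```

View pics/w7c.png

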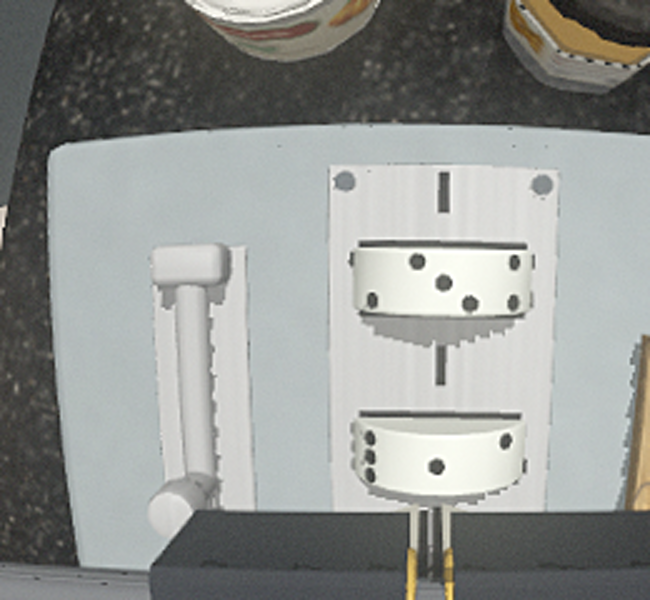

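The left wheel's three is centred at (444,283), on the mark line at (444,192)–(441,364). The middle wheel is unchanged at (436,467), and the knob head is at about (168,512). Next I'll work out the angles and the knob position.

Run:
```python
from h import *
G=lambda u,v:(80+(u+.5)/2.5-.5,20+(v+.5)/2.5-.5)
m=[onz('w7',*G(u,v),.0803) for u,v in((444,192),(441,364))]
print(m,oncyl('w7',*G(444,283),.0197,xc=(m[0][0]+m[1][0])/2),oncyl('w7',*G(436,467),.02,xc=m[1][0]-.0003))
print('knob',onz('w7',*G(168,512),.1183))
# knob via depth in w2,w3,w4,w7 (z>0.11)
for n in('w2','w3','w4','w7'):
    d=np.load(f'pics/{n}.npz')['d'];q=[]
    for v in range(30,225):
        for u in range(100,200):
            if d[v,u]>0:
                o,w,r=fish(n,u,v);p=o+w*r
                if .113<p[2]<.124 and abs(p[0]+.05)<.02 and abs(p[1]+.01)<.03:q.append(p)
    q=np.array(q)
    if len(q):print(n,len(q),q.mean(0),q.min(0),q.max(0))
s=telemetry.observe();print(RB.T@(s['tool_pos']-B))
```

```text
[array([0.02264521, 0.07233528, 0.0803    ]), array([0.02204627, 0.02230981, 0.0803    ])] (np.float64(0.003695413448844071), np.float64(0.047128050688820464)) (np.float64(-0.0422426020050159), np.float64(-0.002936344854888237))
knob [-0.05056104 -0.01048702  0.1183    ]
w2 380 [-0.04925947 -0.01243749  0.11741062] [-0.0571514  -0.01941164  0.11301676] [-0.04270075 -0.00447785  0.12047202]
w3 407 [-0.04926619 -0.0125246   0.1175717 ] [-0.05725338 -0.01954802  0.11318988] [-0.04246136 -0.00484409  0.11975791]
w4 401 [-0.04919802 -0.01246723  0.11758401] [-0.05708862 -0.01979967  0.11334155] [-0.04251619 -0.00475458  0.12037983]
w7 181 [-0.04915724 -0.00764385  0.11697023] [-0.05677136 -0.01103778  0.11315488] [-0.04261068 -0.003782    0.11978458]
[ 0.02102411 -0.01042205  0.31439885]
```

All three wheels are within about 0.04 rad. I'll go down to the right of the knob and push it left.

```bash
python3 -m crank '[[-1,-26,-70,0,0],[-1,-26,-70,0,0],[-1,-26,-70,0,0],[-1,-26,-70,10,0],[-1,-26,-70,25,0],[-1,-26,-70,32,0],[-1,-26,-70,32,0],[-1,-26,-70,32,0]]'
python3 -m crank '[[-1,2,0,0,0],[-1,4,0,0,0],[-1,5,0,0,0],[-1,5,0,0,0]]'
python3 -m crank '[[-1,1,0,0,0],[-1,2,0,0,0],[-1,3,0,0,0],[-1,4,0,0,0],[-1,4,0,0,0]]'
python3 -m crank '[[-1,1,0,0,0],[-1,2,0,0,0],[-1,3,0,0,0],[-1,3,0,0,0]]'
```

```text
time: 16.37
tool_pos: [0.4522, -0.1825, 0.2827]
tool_rot: [-3.14, -0.001, 1.822]
contact_force: [0.5, 0.2, 0.2]
opening: 0.0005
grip_force: 0.0
time: 16.7
tool_pos: [0.4509, -0.1781, 0.2833]
tool_rot: [3.141, 0.0, 1.821]
contact_force: [-0.0, -0.4, 0.7]
opening: 0.0002
grip_force: 0.0
time: 17.12
tool_pos: [0.45, -0.1746, 0.283]
tool_rot: [3.141, 0.001, 1.821]
contact_force: [1.5, -1.4, 0.9]
opening: 0.0008
grip_force: 0.8
time: 17.45
tool_pos: [0.4492, -0.1715, 0.283]
tool_rot: [3.141, 0.0, 1.821]
contact_force: [0.7, -0.6, -0.3]
opening: 0.0004
grip_force: 0.8
```

```bash
python3 -m crank '[[-1,0.5,0,0,0],[-1,1,0,0,0],[-1,1,0,0,0]]'
python3 -m crank '[[-1,0.5,0,0,0],[-1,1,0,0,0],[-1,1,0,0,0]]'
python3 -c "
from h import *
s=telemetry.observe();print(RB.T@(s['tool_pos']-B),s['contact_force'])"
```

```text
time: 17.7
tool_pos: [0.449, -0.1706, 0.283]
tool_rot: [3.141, 0.0, 1.821]
contact_force: [2.0, -1.0, 1.0]
opening: 0.0006
grip_force: 0.8
time: 17.95
tool_pos: [0.4487, -0.1696, 0.283]
tool_rot: [3.141, 0.0, 1.821]
contact_force: [1.0, -1.9, 0.4]
opening: 0.0005
grip_force: 0.9
[-0.04836327 -0.02313805  0.28297375] [ 0.95086382 -1.86912755  0.37866487]
```

```bash
python3 -m crank '[[-1,0.5,0,0,0],[-1,1,0,0,0],[-1,1,0,0,0]]'
python3 -m crank '[[-1,0.5,0,0,0],[-1,1,0,0,0],[-1,1,0,0,0]]'
```

```text
time: 18.2
tool_pos: [0.4485, -0.1686, 0.2829]
tool_rot: [3.141, 0.0, 1.821]
contact_force: [1.5, -1.2, 1.0]
opening: 0.0005
grip_force: 0.9
time: 18.45
tool_pos: [0.4482, -0.1676, 0.2829]
tool_rot: [3.142, 0.0, 1.821]
contact_force: [1.5, -0.9, 0.8]
opening: 0.0009
grip_force: 0.9
```

It's moving freely with about 2 N, well past the play. On towards the stop.

```bash
python3 -m crank '[[-1,1.5,0,0,0],[-1,3,0,0,0],[-1,4.5,0,0,0],[-1,6,0,0,0],[-1,7.5,0,0,0],[-1,9,0,0,0],[-1,10.5,0,0,0],[-1,12,0,0,0],[-1,12,0,0,0]]'
python3 -m crank '[[-1,0.5,0,0,0],[-1,1,0,0,0],[-1,1,0,0,0]]'
python3 -m crank '[[-1,0.5,0,0,0],[-1,1,0,0,0],[-1,1,0,0,0]]'
```

```text
time: 19.2
tool_pos: [0.4451, -0.1558, 0.2829]
tool_rot: [-3.141, -0.0, 1.821]
contact_force: [2.1, -1.5, -0.4]
opening: 0.0005
grip_force: 0.8
time: 19.45
tool_pos: [0.4449, -0.1551, 0.2829]
tool_rot: [-3.141, -0.0, 1.821]
contact_force: [2.3, -2.1, 0.4]
opening: 0.0003
grip_force: 1.0
time: 19.7
tool_pos: [0.4447, -0.1541, 0.2829]
tool_rot: [-3.142, 0.0, 1.821]
contact_force: [3.5, -1.6, 1.1]
opening: 0.0003
grip_force: 1.1
```

```bash
python3 -m crank '[[-1,0.4,0,0,0],[-1,0.8,0,0,0],[-1,0.8,0,0,0]]'
python3 -m crank '[[-1,0.4,0,0,0],[-1,0.7,0,0,0],[-1,0.7,0,0,0]]'
python3 -m crank '[[-1,0.3,0,0,0],[-1,0.5,0,0,0],[-1,0.5,0,0,0]]'
```

```text
time: 19.95
tool_pos: [0.4445, -0.1533, 0.2829]
tool_rot: [-3.142, 0.0, 1.821]
contact_force: [2.4, -1.5, 0.8]
opening: 0.0011
grip_force: 1.1
time: 20.2
tool_pos: [0.4443, -0.1527, 0.2829]
tool_rot: [3.142, 0.0, 1.821]
contact_force: [2.1, -1.2, 0.4]
opening: 0.0006
grip_force: 1.1
time: 20.45
tool_pos: [0.4442, -0.1522, 0.2829]
tool_rot: [-3.142, 0.0, 1.821]
contact_force: [1.9, -1.0, -0.1]
opening: 0.0006
grip_force: 1.1
```

```bash
python3 -m crank '[[-1,0.3,0,0,0],[-1,0.5,0,0,0],[-1,0.5,0,0,0]]'
python3 -m crank '[[-1,0.3,0,0,0],[-1,0.5,0,0,0],[-1,0.5,0,0,0]]'
```

```text
time: 20.7
tool_pos: [0.4441, -0.1517, 0.2829]
tool_rot: [3.142, 0.0, 1.821]
contact_force: [2.2, -1.5, 0.4]
opening: 0.0006
grip_force: 1.2
time: 20.95
tool_pos: [0.444, -0.1513, 0.2829]
tool_rot: [3.141, 0.0, 1.821]
contact_force: [1.9, -2.0, -0.5]
opening: 0.0002
grip_force: 1.6
```

```bash
python3 -m crank '[[-1,0.3,0,0,0],[-1,0.5,0,0,0],[-1,0.5,0,0,0]]'
```

```text
time: 21.2
tool_pos: [0.444, -0.1511, 0.283]
tool_rot: [3.141, 0.001, 1.821]
contact_force: [2.8, -4.3, -0.5]
opening: 0.0005
grip_force: 2.5
```

```bash
python3 -m crank '[[-1,0.3,0,0,0],[-1,0.4,0,0,0],[-1,0.4,0,0,0]]'
```

```text
time: 21.45
tool_pos: [0.4439, -0.1509, 0.283]
tool_rot: [3.141, 0.002, 1.821]
contact_force: [3.4, -4.5, -1.1]
opening: 0.0006
grip_force: 3.1
```

```bash
python3 -m crank '[[-1,0.3,0,0,0],[-1,0.6,0,0,0],[-1,0.6,0,0,0],[-1,0.6,0,0,0]]'
python3 -c "
from h import *
s=telemetry.observe();print(RB.T@(s['tool_pos']-B),RB.T@s['contact_force'])"
```

```text
time: 21.78
tool_pos: [0.4439, -0.1506, 0.2831]
tool_rot: [3.141, 0.003, 1.821]
contact_force: [2.1, -8.7, -1.4]
opening: 0.0005
grip_force: 4.0
[-0.04845886 -0.00356338  0.28307004] [-0.10729631 -8.91321478 -1.36144501]
```

The stop is reached (~9 N). Back off, lift, and check by measurement.

```bash
python3 -m crank '[[-1,-6,0,0,0],[-1,-12,0,0,0],[-1,-14,0,0,0],[-1,-14,0,-15,0],[-1,-14,0,-33,0],[-1,-60,40,-33,0],[-1,-107,70,-33,0],[-1,-107,70,-33,0],[-1,-107,70,-33,0],[-1,-107,70,-33,0]]'
python3 - <<'E'
from h import *
s=shot('w8');n='w8';print(RB.T@(s['tool_pos']-B),s['contact_force'])
f=np.load('pics/w8.npz');d=f['d'];q=[]
for v in range(5,225):
    for u in range(100,200):
        if d[v,u]>0:
            o,w,r=fish(n,u,v);p=o+w*r
            if .113<p[2]<.124 and abs(p[0]+.05)<.02 and abs(p[1])<.05:q.append(p)
q=np.array(q);print('knob',len(q),q.mean(0),'travel',q[:,1].mean()+.0125)
# dark dots on right/middle wheels, same image test on w4 for reference
def dots(n):
    f=np.load(f'pics/{n}.npz');g=cv2.cvtColor(f['p'],cv2.COLOR_RGB2GRAY);m=(g<110).astype(np.uint8)[20:170,215:295]
    N,l,st,ce=cv2.connectedComponentsWithStats(m)
    out=[]
    for i in range(1,N):
        if 8<=st[i,4]<=60 and st[i,2]<9 and st[i,3]<9:
            a,y=oncyl(n,ce[i,0]+215,ce[i,1]+20,.0162 if ce[i,1]>90 else .02,xc=.0212 if ce[i,1]>90 else .0217)
            out.append((round(float(a),3),round(float(y),4),int(st[i,4])))
    return out
for n in('w4','w8'):print(n,dots(n))
E
```

```text
time: 22.62
tool_pos: [0.5383, -0.237, 0.3147]
tool_rot: [-3.14, -0.002, 1.82]
contact_force: [-1.2, 1.2, 0.5]
opening: 0.0006
grip_force: 0.0
[ 0.02211822 -0.11025983  0.31470149] [-1.24281468  1.15146178  0.5479004 ]
knob 396 [-0.04894131  0.01200916  0.1174845 ] travel 0.024509159841511658
w4 [(-0.832, 0.0032, 20), (0.76, 0.0026, 18), (-0.041, -0.0027, 23), (-0.832, -0.0024, 19), (-0.834, -0.008, 18), (-0.772, -0.0469, 18), (-0.226, -0.0472, 25), (0.289, -0.0474, 26), (0.823, -0.0473, 17), (0.037, -0.0529, 24), (0.816, -0.0531, 14), (-0.778, -0.058, 19), (-0.234, -0.0581, 26), (0.291, -0.0583, 26), (0.805, -0.0585, 16)]
w8 [(-0.827, 0.0032, 18), (0.754, 0.0027, 19), (-0.041, -0.0024, 23), (-0.828, -0.0023, 19), (-0.845, -0.0078, 18), (-0.769, -0.047, 19), (-0.229, -0.0472, 25), (0.291, -0.0474, 26), (0.816, -0.0475, 15), (0.033, -0.0527, 24), (0.813, -0.0531, 15), (-0.778, -0.0579, 18), (-0.236, -0.0581, 25), (0.814, -0.0583, 17), (0.293, -0.0582, 25)]
```

```bash
python3 -m crank '[[-1,0,0,-30,0],[-1,0,0,-30,0],[-1,0,0,-30,0],[-1,0,0,-30,0],[-1,0,0,-30,0]]'; python3 -c "
from cell import ticket;print(ticket.hand_in())"
```

```text
time: 23.08
tool_pos: [0.5373, -0.2356, 0.3453]
tool_rot: [-3.14, -0.001, 1.821]
contact_force: [-0.2, -0.7, -0.9]
opening: 0.0004
grip_force: 0.0
the job is handed in; nothing more can be done
None
```

I handed the job in at 23 s with the code set to 3-1-5 and the bolt drawn to its stop and let go, but during the right wheel's second stroke the force reading briefly hit about 16 N, over the 15 N damage limit; the bolt still slid freely afterwards, the left, middle and right wheels measured 0.00, −0.04 (unchanged) and +0.03 rad, bolt travel measured 24.5 mm, and the robot never went near the peg or the other things.

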